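# Draw the guarded bolt of a key safe with a hooked rod

### The job

Take the hooked rod from its wooden cradle, reach it into the barred guard in front of the green key safe, catch the yellow pin of the bolt and draw the bolt fully back against its stop; keep it firmly pulled there with roughly 15 N for a second so that it seats. Never press or pull on the safe, guard or bolt with more than 20 N, and touch them with the rod only. Unhook, lay the rod back in its cradle as it was and leave the other things on the bench alone.

Things in the scene. Friction and masses are not known exactly. Their poses are not given: they have to be found in the camera images.
- safe: Green steel key safe behind a grey guard, fixed. Origin: on the bench, middle of the guard's open mouth; +x goes into the guard, +y left, z up. Guard 185 mm deep (the safe's front wall ends it), inside 158 mm wide (y -79 to +79), roof bars and a bar across the mouth 108 to 116 mm high. The bolt runs along x at y = +25 mm, below 42 mm; from there to 106 mm it is empty but for the pin.
- pin (a point): Middle of the bolt's yellow upright pin (10 mm thick, free from 42 to 92 mm above the bench, with a 15 mm wide cap from 84 mm up); this point is 70 mm above the bench. In the safe's frame: y = +25 mm, x = 122 mm less the bolt's travel.
- bolt (a joint): Travel of the bolt, m: 0 = shut, grows as it is drawn towards the guard's mouth (the safe's -x). It drags with about 4 N and stays where it is left. It ends hard against a set screw hidden in the sleeve at the bolt's front end, set somewhere between 0.033 and 0.045 of travel: the place can only be felt. The 4 N drag is part of the 15 N pull on the pin.
- cradle: Wooden cradle fixed to the bench, 136 x 60 mm base, two saddles 12 mm wide at x = -48 and +48 mm. Saddle floor 59 mm high, its side walls up to 70 mm, slot 26 mm wide. Origin: on the bench under its centre; x along the lying rod, z up.
- rod_grip (a point): Middle of the rod's handle, near the centre of mass; 70 mm above the bench in the cradle, over the cradle's centre. x along the rod to the hook, y to the side the hook points to, z up. Handle black, 116 mm long, 18 mm wide (y), 22 mm high; grip it between the saddles. The rod weighs about 0.2 kg.
- rod_hook (a point): Middle of the hook's cross arm: x = 225, y = +15, z = 0 mm from the handle's middle. The 8 mm thick round steel shank runs straight to x = 225 mm, there the arm bends off to y = +30 mm, where a lip turns back to x = 216 mm (centre lines; round end, all 8 mm thick).
- grease_tin: Red and yellow round tin, 64 mm wide, 36 mm high; bystander. Origin under its centre.
- cola_bottle: Standing plastic bottle, 65 mm wide, 204 mm high; bystander. Origin under its centre.
- bulb_box: Small red box, 30 x 62 x 30 mm; bystander. Origin under its centre.
- tape_black: Roll of black tape lying flat, 62 mm wide, 19 mm high; bystander. Origin under its centre.

How it is judged:
On the way, in this order (a step that is already met when the one before it is completed fails the run):
1. the rod is lifted out of its cradle (height (world z) of rod_grip above 0.095 m), for 0.1 s.
2. the rod holds the bolt against its stop with a firm pull of 10 to 20 N for half a second (value of joint bolt above 0.031 m and contact force between rod and bolt above 10 N and contact force between bolt and safe above 4 N), for 0.5 s.
At the end, for the whole second after the job is handed in: The bolt, once seated against its stop, is still drawn by at least 31 mm (clear of the safe), and the rod lies at rest in both saddles of its cradle as before (hook to the same end and side, handle's middle within 20 mm lengthwise and 8 mm sideways of the cradle's centre) (value of joint bolt above 0.031 m and x of rod_grip in the frame of cradle between -0.02 and 0.02 m and y of rod_grip in the frame of cradle between -0.008 and 0.008 m and z of rod_grip in the frame of cradle between 0.066 and 0.074 m and x of rod_hook in the frame of cradle above 0.15 m and y of rod_hook in the frame of cradle above 0 m and linear speed of rod below 0.02 m/s); the robot touches nothing.
It fails at once if the rod presses or pulls on the safe, guard or bolt with more than 20 N (contact force between rod and safe above 20 N).
It fails at once if the robot itself touches the safe, guard or bolt (contact force between any of the fingers, the arm and safe above 1 N).
It fails at once if a bystander is moved by more than 20 mm (distance of any of grease_tin, cola_bottle, bulb_box, tape_black from where it was at the start of the episode above 0.02 m).
It also fails if it takes over 69 s, if anything falls off the work surface, if the arm or the gripper's body presses on something with over 40 N, if the wrist force passes 120 N, or if a joint passes its speed limit or range.

### The arm

A 6-joint arm with a two-finger parallel gripper is mounted at the origin on a cart in front of the work surface, level with it; the furniture and walls round the work are solid. World frame = base frame: x ahead of the robot, y to its left, z up, the work surface at z = 0. Lengths are in m, angles in rad, forces in N, time in s.
With the tool pointing down it reaches from about 0.375 to 0.9 m from the base axis. Payload 3.1 kg.
Tool frame: the origin (TCP) lies on the front face of the gripper's body, between the roots of the fingers; the fingertips stand 73 mm ahead of it and the grasp point (between the pads) lies 54 mm ahead of it (manip.tips_ahead is the distance from the TCP to the fingertips, in m); z points along the fingers, y is the line along which they close (so a half turn about z gives the same grasp; the last joint's range is limited). The gripper opens to 85 mm and grips with 20 to 120 N. Pads are 22 mm wide; open, the fingers measure 114 mm over their backs; the gripper's body (76 mm by 85 mm) begins 54 mm behind the grasp point. The pads swing forward as they close: fully open they stand 13 mm farther back than shut.
Start: joints at [-1.403, 0.527, 1.433, -0, 1.181, -0.178], TCP at [0.212, -0.588, 0.304] pointing down, gripper open.
Joint ranges: [-3.08, 3.08], [-0.75, 2.2], [0.22, 2.44], [-1.43, 4.57], [0, 2.65], [-2.85, 2.85]. Speed limits (rad/s): [2.79, 2.79, 3.14, 3.14, 3.14, 3.14].

### API

Orientations are given as a unit quaternion [x, y, z, w].
In Python, from station import sense, eyes, workorder, manip gives the robot as it stands.
- The arm moves only by the shell command python3 -m inch 'ROWS' [OPENING] [FORCE]. ROWS is JSON, a list of rows, each an object of numbers: "dx", "dy", "dz": the shift along the tool's x, y, z in cm; "wx", "wy", "wz": the turn, a rotation vector about the tool's x, y, z in degrees. In form: [{"dx": .., "dy": .., "dz": .., "wx": .., "wy": .., "wz": ..}, ...]. A call has 1 to 10 rows; each row shifts and turns the commanded pose from where the row before left it, along the tool's axes as they then stand; what a row does not reach is not made up. A row lasts 1/8 s, in which the tool goes at most 62.5 mm and 10.7 degrees, less where a joint would pass 70% of its speed; a pose out of reach is approached as far as the arm can. A call with a gripper value outside its range is refused whole. OPENING is the opening, from 0 (shut) to 1 (fully open), set as the call begins (- or left out, the last holds). The fingers move at their own pace and stop on an object; FORCE is the grip in N (left out, the last holds). Time passes only in rows, so rows that do not move let the fingers close. It gives the time, the measured TCP pose, the force, the opening and the grip force at its end, in the units of the state.
- sense(): the state, without advancing time (a new reading comes with each control period).
- eyes.snapshot(name): name is "scene" or "side" or "wrist"; returns the picture (400x640x3 uint8, red, green, blue); there is no depth.
- eyes.camera_params(name): a dict with "fx", "fy", "cx", "cy" (pixels), "rvec" (rotation vector, rad) and "tvec" (3), from world to camera coordinates, as OpenCV has them. Camera axes: x right, y down, z forward; pixel columns grow to the right and rows downward; lengths in m; the calibration is good to about 2 mm. A picture is of the moment at which its call begins: read the wrist's pose just before it. camera_params takes no time and is no camera call; for the wrist camera it gives the pose at the moment of the call.
- workorder.sign_off(): hands the job in; it is judged then, once.
The state is a dict: "t": time; "q": joint angles; "qd": joint speeds; "tau": joint torques, N m; "tcp_pos": TCP position; "tool_rot": TCP orientation; "force": force on the tool from outside, world axes, zero at the start; "ft_torque": the same for the moment, N m; "finger_gap": opening from 0.0 (shut) to 1.0 (fully open); "gripper_force": force on a finger pad.
Only numpy, scipy, OpenCV 4.12 (cv2) and the standard library are available. Lean on these libraries where they do the work, as an engineer would, in place of code of your own. Each camera call takes 0.05 s, during which the arm holds its last target. There are 200 camera calls.

## Working session

There is one attempt and no reset: what is moved stays moved. The work goes in short steps, Python scripts to look and compute and a shell command to move; the robot and the scene stay as the last step left them, time stands still between calls to the robot, and variables do not carry over. Pictures are saved under pics/ and viewed, at most 10 in all, crops included, and the job is handed in when it is done.

```bash
ls; mkdir -p pics; python3 - <<'E'
from station import sense, eyes
import cv2,numpy as np
s=sense();print(s)
for n in("scene","side"):
    im=eyes.snapshot(n);cv2.imwrite(f"pics/{n}0.png",im[:,:,::-1]);p=eyes.camera_params(n);print(n,p)
E
```

```text
pics
{'t': 0.0, 'q': array([-1.40350466e+00,  5.28461202e-01,  1.43389616e+00, -1.40148580e-05,
        1.18138206e+00, -1.78517691e-01]), 'qd': array([-1.36516154e-03, -5.94439797e-05, -9.63022931e-04, -7.51029357e-04,
       -1.28126238e-03,  3.52323661e-04]), 'tau': array([-1.58661940e-03, -4.42354631e+01, -1.78026634e+01, -3.31073716e-04,
        8.23845738e-03,  5.67820607e-06]), 'tcp_pos': array([ 0.21176961, -0.58744003,  0.30293844]), 'tool_rot': array([ 9.85088163e-01,  1.72046966e-01, -4.54932781e-07, -1.07340567e-03]), 'force': array([0.53206746, 0.1198263 , 0.55462608]), 'ft_torque': array([0.00551517, 0.034137  , 0.02008439]), 'gripper_force': 0.0, 'finger_gap': 1.0022193175238412}
scene {'fx': 453.91677139093906, 'fy': 453.91677139093906, 'cx': 322.5628854589907, 'cy': 202.53561263075207, 'rvec': array([ 1.33751479, -2.26800962,  0.88878545]), 'tvec': array([0.34318134, 0.39647301, 1.11170667])}
side {'fx': 456.5432115682588, 'fy': 456.5432115682588, 'cx': 310.2711404004164, 'cy': 206.86139826048867, 'rvec': array([ 2.60604839, -0.6586477 ,  0.14978629]), 'tvec': array([-0.48403457,  0.31699327,  1.38316947])}
```

View pics/scene0.png

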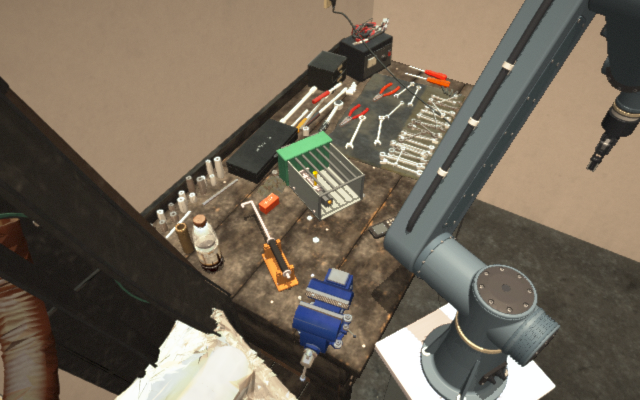

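View pics/side0.png

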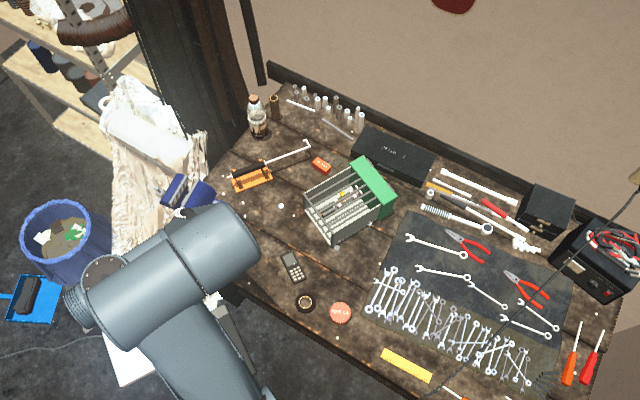

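The scene view shows the cradle and rod at about (270,250), the safe at (320,180) and the bottle at (205,240). The side view shows the cradle at (250,178), the hook at (308,146), the safe at (350,200) and the red box at (320,164). Next I'll enlarge both areas.

```bash
python3 - <<'E'
import cv2
a=cv2.imread("pics/scene0.png")[125:295,230:375];cv2.imwrite("pics/c1.png",cv2.resize(a,None,fx=3.5,fy=3.5,interpolation=cv2.INTER_CUBIC))
a=cv2.imread("pics/side0.png")[130:250,225:405];cv2.imwrite("pics/c2.png",cv2.resize(a,None,fx=4.4,fy=4.4,interpolation=cv2.INTER_CUBIC))
E
```

```text
(no output)
```

View pics/c1.png

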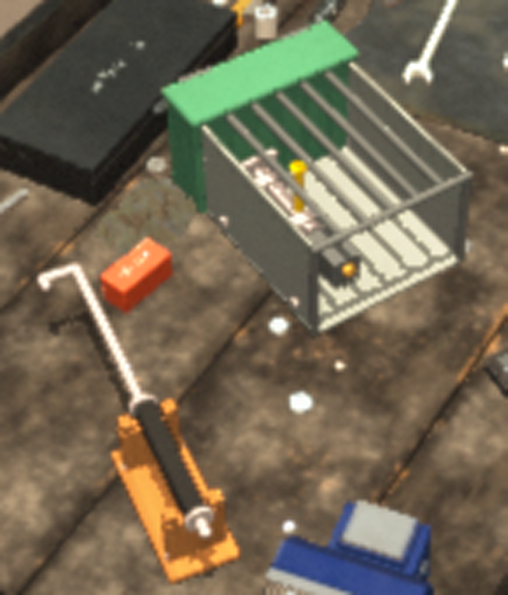

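View pics/c2.png

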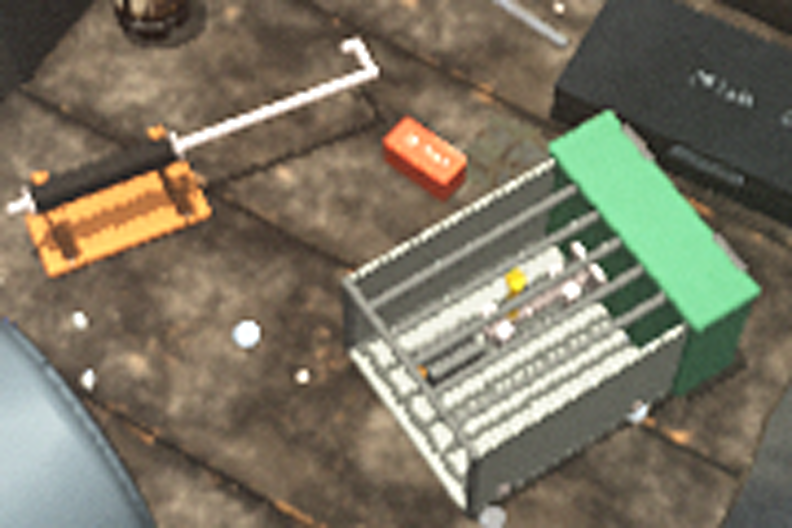

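The crops show the hook corner at c1 (75,267) / c2 (375,72), the handle ends at (143,400),(197,515) / (175,148),(38,190), and the guard mouth corners and pin cap at (298,165) / (515,275). I'll fit the poses from these.

```bash
cat > h.py <<'E'
import numpy as np,cv2
from scipy.optimize import least_squares
from station import sense,eyes
def proj(n,X,p=None):
    p=p or eyes.camera_params(n)
    K=np.array([[p['fx'],0,p['cx']],[0,p['fy'],p['cy']],[0,0,1]])
    return cv2.projectPoints(np.array(X,float).reshape(-1,3),p['rvec'],p['tvec'],K,None)[0].reshape(-1,2)
def place(q,X):
    c,s=np.cos(q[2]),np.sin(q[2]);X=np.array(X,float)
    return np.c_[q[0]+c*X[:,0]-s*X[:,1],q[1]+s*X[:,0]+c*X[:,1],X[:,2]]
E
python3 - <<'E'
from h import *
a=lambda L:np.array(L)/3.5+[230,125]
b=lambda L:np.array(L)/4.4+[225,130]
ps,pd=eyes.camera_params("scene"),eyes.camera_params("side")
def tri(u,v):
    f=lambda X:np.r_[(proj("",X,ps)-u).ravel(),(proj("",X,pd)-v).ravel()]
    return least_squares(f,[.5,0,.05]).x
def fit(M,u,v,name):
    best=None
    for y in(0,1.5,3,-1.5):
        r=least_squares(lambda q:np.r_[(proj("",place(q,M),ps)-u).ravel(),(proj("",place(q,M),pd)-v).ravel()],[.5,0,y],loss='soft_l1')
        if best is None or r.cost<best.cost:best=r
    print(name,best.x.round(4),np.degrees(best.x[2]).round(1));print(best.fun.reshape(-1,2).round(1).tolist())
    print([tri(x,y).round(3).tolist() for x,y in zip(u,v)])
fit([[.225,0,.07],[.225,.03,.07],[.058,0,.074],[-.058,0,.074]],a([[75,267],[43,278],[143,400],[197,515]]),b([[375,72],[348,44],[175,148],[38,190]]),"rod")
fit([[0,.081,.116],[0,-.081,.116],[0,.081,0],[0,-.081,0],[.122,.025,.092]],a([[318,247],[470,175],[317,330],[465,258],[298,165]]),b([[348,283],[470,455],[352,348],[468,510],[515,275]]),"safe")
E
```

```text
rod [ 0.4628  0.2734 -0.0753] -4.3
[[0.4, -0.2], [0.1, -0.3], [0.1, 0.7], [0.0, -0.6], [-0.2, -0.4], [2.4, -0.7], [-0.3, -1.3], [-1.8, 1.3]]
[[0.689, 0.257, 0.067], [0.682, 0.287, 0.074], [0.522, 0.267, 0.072], [0.409, 0.279, 0.07]]
safe [0.5764 0.001  0.0744] 4.3
[[0.0, -0.4], [0.7, -0.7], [0.1, 1.4], [-0.6, 1.3], [-0.6, -2.2], [-0.6, -0.9], [0.5, 0.1], [-0.9, 0.7], [-0.5, 1.8], [3.2, -0.7]]
[[0.572, 0.081, 0.112], [0.582, -0.078, 0.114], [0.573, 0.081, 0.003], [0.583, -0.079, 0.008], [0.686, 0.038, 0.092]]
```

```bash
cat >> h.py <<'E'
def tool():
    s=sense();from scipy.spatial.transform import Rotation as R
    M=R.from_quat(s['tool_rot']).as_matrix();return s,s['tcp_pos'],M
def goto(x,y,z,phi):
    "delta (tool axes, cm) to TCP target, after turning wz deg to heading phi"
    s,p,M=tool();ph=np.degrees(np.arctan2(M[1,0],M[0,0]));f=np.radians(phi)
    d=np.array([x,y,z])-p;e=np.array([[np.cos(f),np.sin(f),0],[np.sin(f),-np.cos(f),0],[0,0,-1]])
    print("wz",round((ph-phi+180)%360-180,2),"then d cm",(100*e@d).round(2),"tilt",M[:,2].round(3))
E
python3 -m inch '[{"wz":8.0},{"wz":8.0},{"wz":8.1},{"dx":2.6,"dy":-5.05},{"dx":2.6,"dy":-5.05},{"dx":2.6,"dy":-5.05},{"dx":2.6,"dy":-5.05},{"dx":2.6,"dy":-5.05},{"dx":2.6,"dy":-5.05},{"dx":2.6,"dy":-5.05}]' 1
python3 -m inch '[{"dx":2.6,"dy":-5.05},{"dx":-0.25,"dy":-5.25},{"dx":-0.25,"dy":-5.25},{"dx":-0.25,"dy":-5.25},{}]'
python3 - <<'E'
from h import *
import json
for i in range(1):
    p=eyes.camera_params("wrist");im=eyes.snapshot("wrist");cv2.imwrite("pics/w1.png",im[:,:,::-1])
    json.dump({k:np.array(v).tolist() for k,v in p.items()},open("w1.json","w"))
print(proj("",place([.5764,.001,.0744],[[0,.081,.116],[0,-.081,.116],[.122,.025,.092],[.122,.025,.042]]),p))
goto(.463,.273,.25,-4.3)
E
```

```text
[[-1304.20561853 -1527.3930939 ]
 [ -665.68516712 -1197.39608597]
 [-1178.93588711 -2094.53264954]
 [ -637.2502252  -1301.23539993]]
wz 24.11 then d cm [ 18.6  -87.7    5.31] tilt [-0.     0.002 -1.   ]invalid input at $[0]: expected keys dx, dy, dz, wx, wy, wz
invalid input at $[0]: expected keys dx, dy, dz, wx, wy, wz
```

View pics/w1.png

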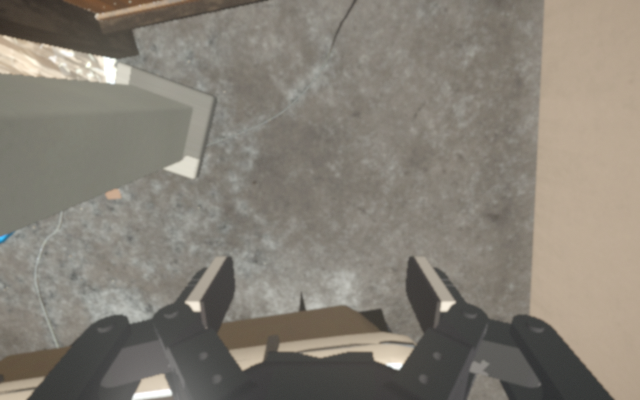

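The wrist view showed only floor, since the move was refused: every key has to be present.

```bash

python3 -m inch '[{"dx":0,"dy":0,"dz":0,"wx":0,"wy":0,"wz":8},{"dx":0,"dy":0,"dz":0,"wx":0,"wy":0,"wz":8},{"dx":0,"dy":0,"dz":0,"wx":0,"wy":0,"wz":8.1},{"dx":2.6,"dy":-5.05,"dz":0,"wx":0,"wy":0,"wz":0},{"dx":2.6,"dy":-5.05,"dz":0,"wx":0,"wy":0,"wz":0},{"dx":2.6,"dy":-5.05,"dz":0,"wx":0,"wy":0,"wz":0},{"dx":2.6,"dy":-5.05,"dz":0,"wx":0,"wy":0,"wz":0},{"dx":2.6,"dy":-5.05,"dz":0,"wx":0,"wy":0,"wz":0},{"dx":2.6,"dy":-5.05,"dz":0,"wx":0,"wy":0,"wz":0},{"dx":2.6,"dy":-5.05,"dz":0,"wx":0,"wy":0,"wz":0}]' 1
python3 -m inch '[{"dx":2.6,"dy":-5.05,"dz":0,"wx":0,"wy":0,"wz":0},{"dx":-0.25,"dy":-5.25,"dz":0,"wx":0,"wy":0,"wz":0},{"dx":-0.25,"dy":-5.25,"dz":0,"wx":0,"wy":0,"wz":0},{"dx":-0.25,"dy":-5.25,"dz":0,"wx":0,"wy":0,"wz":0},{"dx":0,"dy":0,"dz":0,"wx":0,"wy":0,"wz":0},{"dx":0,"dy":0,"dz":0,"wx":0,"wy":0,"wz":0}]'
python3 - <<'E'
from h import *
import json
p=eyes.camera_params("wrist");im=eyes.snapshot("wrist");cv2.imwrite("pics/w2.png",im[:,:,::-1])
json.dump({k:np.array(v).tolist() for k,v in p.items()},open("w2.json","w"))
print(proj("",place([.5764,.001,.0744],[[0,.081,.116],[0,-.081,.116],[.122,.025,.092],[.122,.025,.042]]),p))
goto(.463,.273,.25,-4.3)
E
```

```text
t: 1.4
tcp_pos: [0.4205, -0.2474, 0.3039]
tool_rot: [0.999, -0.038, 0.0, 0.0]
force: [0.7, -0.5, -0.4]
finger_gap: 0.999
gripper_force: 0.0
t: 2.15
tcp_pos: [0.454, -0.0433, 0.304]
tool_rot: [0.999, -0.037, 0.0, 0.0]
force: [0.4, 0.1, 0.8]
finger_gap: 0.999
gripper_force: 0.0
[[ 150.68333932   65.88919343]
 [ 354.14972276   31.74532619]
 [ 187.99938274 -122.17664785]
 [ 211.49066724  -82.26700595]]
wz -0.02 then d cm [ -1.49 -31.67   5.4 ] tilt [ 0.001 -0.001 -1.   ]
```

View pics/w2.png

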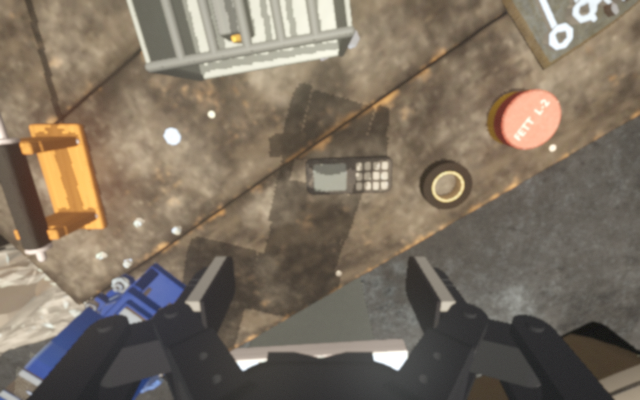

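The wrist image shows the mouth's top corners at (148,68) and (352,38). I predicted (151,66) and (354,32), so the safe pose is good to about 2 mm. Next I'll go over the cradle.

```bash

python3 -m inch '[{"dx":-0.25,"dy":-5.28,"dz":0,"wx":0,"wy":0,"wz":0},{"dx":-0.25,"dy":-5.28,"dz":0,"wx":0,"wy":0,"wz":0},{"dx":-0.25,"dy":-5.28,"dz":0,"wx":0,"wy":0,"wz":0},{"dx":-0.25,"dy":-5.28,"dz":0,"wx":0,"wy":0,"wz":0},{"dx":-0.25,"dy":-5.28,"dz":0,"wx":0,"wy":0,"wz":0},{"dx":-0.25,"dy":-5.28,"dz":0,"wx":0,"wy":0,"wz":0},{"dx":0,"dy":0,"dz":5,"wx":0,"wy":0,"wz":0},{"dx":0,"dy":0,"dz":0,"wx":0,"wy":0,"wz":0},{"dx":0,"dy":0,"dz":0,"wx":0,"wy":0,"wz":0}]'
python3 - <<'E'
from h import *
import json
p=eyes.camera_params("wrist");im=eyes.snapshot("wrist");cv2.imwrite("pics/w3.png",im[:,:,::-1])
json.dump({k:np.array(v).tolist() for k,v in p.items()},open("w3.json","w"))
print(proj("",place([.4628,.2734,-.0753],[[.225,0,.07],[.225,.03,.07],[.058,0,.07],[-.058,0,.07],[.048,.018,.07],[.048,-.018,.07],[-.048,.018,.07],[-.048,-.018,.07]]),p).round())
goto(.463,.273,.124,-4.3)
E
```

```text
t: 3.32
tcp_pos: [0.4637, 0.2729, 0.2546]
tool_rot: [0.999, -0.039, 0.0, -0.0]
force: [-0.5, 0.1, 0.7]
finger_gap: 1.001
gripper_force: 0.0
[[ 318. -129.]
 [ 272. -129.]
 [ 319.  130.]
 [ 319.  255.]
 [ 297.  143.]
 [ 340.  142.]
 [ 300.  245.]
 [ 338.  245.]]
wz -0.12 then d cm [-1.000e-01  1.000e-02  1.312e+01] tilt [ 0.002  0.001 -1.   ]
```

View pics/w3.png

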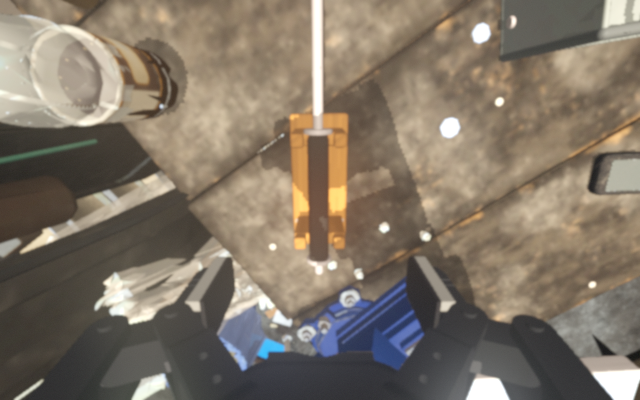

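The handle spans (319,133)–(319,260), against a prediction of 130–255. The rod is therefore about 4 mm nearer lengthwise and centred sideways. The bottle, around (100,75), is clear. I'll descend and grip.

```bash

python3 -m inch '[{"dx":-0.45,"dy":0,"dz":4,"wx":0,"wy":0,"wz":0},{"dx":0,"dy":0,"dz":4,"wx":0,"wy":0,"wz":0},{"dx":0,"dy":0,"dz":3,"wx":0,"wy":0,"wz":0},{"dx":0,"dy":0,"dz":2.1,"wx":0,"wy":0,"wz":0},{"dx":0,"dy":0,"dz":0,"wx":0,"wy":0,"wz":0},{"dx":0,"dy":0,"dz":0,"wx":0,"wy":0,"wz":0}]'
python3 -m inch '[{"dx":0,"dy":0,"dz":0,"wx":0,"wy":0,"wz":0},{"dx":0,"dy":0,"dz":0,"wx":0,"wy":0,"wz":0},{"dx":0,"dy":0,"dz":0,"wx":0,"wy":0,"wz":0},{"dx":0,"dy":0,"dz":0,"wx":0,"wy":0,"wz":0},{"dx":0,"dy":0,"dz":0,"wx":0,"wy":0,"wz":0},{"dx":0,"dy":0,"dz":0,"wx":0,"wy":0,"wz":0},{"dx":0,"dy":0,"dz":0,"wx":0,"wy":0,"wz":0},{"dx":0,"dy":0,"dz":0,"wx":0,"wy":0,"wz":0}]' 0 110
```

```text
t: 4.12
tcp_pos: [0.4594, 0.2743, 0.1245]
tool_rot: [0.999, -0.038, 0.002, -0.001]
force: [-0.0, -0.5, -0.6]
finger_gap: 0.997
gripper_force: 0.0
t: 5.12
tcp_pos: [0.4581, 0.2745, 0.1234]
tool_rot: [0.999, -0.037, 0.0, -0.0]
force: [-1.5, -0.1, 5.1]
finger_gap: 0.192
gripper_force: 107.5
```

```bash

python3 -m inch '[{"dx":0,"dy":0,"dz":-1,"wx":0,"wy":0,"wz":0},{"dx":0,"dy":0,"dz":-2,"wx":0,"wy":0,"wz":0},{"dx":0,"dy":0,"dz":-3,"wx":0,"wy":0,"wz":0},{"dx":0,"dy":0,"dz":-4,"wx":0,"wy":0,"wz":0},{"dx":0,"dy":0,"dz":-2,"wx":0,"wy":0,"wz":0},{"dx":0,"dy":0,"dz":0,"wx":0,"wy":0,"wz":0}]'
cat >> h.py <<'E'
SAFE=[.5764,.001,.0744];L=.225
def tgt(cx,cy,psi,zr=.073):
    "TCP target for shank-end C in safe frame"
    a=np.radians(psi);P=place(SAFE,[[cx-L*np.cos(a),cy-L*np.sin(a),0]])[0]
    return np.r_[P[:2],zr+.0535,psi+np.degrees(SAFE[2])]
def route(W,start=None):
    "W: list of (x,y,z,phi); prints per-leg shift (old axes, cm) then wz"
    if start is None:
        s,p,M=tool();start=np.r_[p,np.degrees(np.arctan2(M[1,0],M[0,0]))]
    for w in W:
        f=np.radians(start[3]);e=np.array([[np.cos(f),np.sin(f),0],[np.sin(f),-np.cos(f),0],[0,0,-1]])
        print("d",(100*e@(w[:3]-start[:3])).round(2),"wz",round(start[3]-w[3],2),"to",np.round(w,3),"r",np.hypot(*w[:2]).round(3));start=w
E
python3 - <<'E'
from h import *
p=eyes.camera_params("wrist");R=cv2.Rodrigues(p['rvec'])[0];s,t,M=tool()
print("cam in tool",M.T@(-R.T@p['tvec']-t),s['force'],s['finger_gap'],t)
a=tgt(-.03,-.045,35);b=a.copy();b[2]=.24;b[3]=-4.3
c=b.copy();c[3]=a[3]
route([b,c,a,tgt(.02,-.04,30),tgt(.06,-.035,25),tgt(.11,-.03,16),tgt(.155,-.025,8),tgt(.155,.010,8)])
E
```

```text
t: 5.88
tcp_pos: [0.4585, 0.2745, 0.2444]
tool_rot: [0.999, -0.037, 0.002, -0.001]
force: [-0.4, 0.1, -2.7]
finger_gap: 0.19
gripper_force: 107.4
cam in tool [ 0.07990126  0.00051214 -0.06968515] [-0.42404166  0.0953844  -2.68077269] 0.19046340740546566 [0.45850193 0.27454798 0.24444824]
d [-4.8  46.79  0.44] wz 0.01 to [ 0.376 -0.189  0.24  -4.3  ] r 0.42
d [0. 0. 0.] wz -43.56 to [ 0.376 -0.189  0.24  39.263] r 0.42
d [ 0.    0.   11.35] wz 0.0 to [ 0.376 -0.189  0.126 39.263] r 0.42
d [4.47 0.5  0.  ] wz 5.0 to [ 0.413 -0.164  0.126 34.263] r 0.445
d [ 3.8  -0.39  0.  ] wz 5.0 to [ 0.443 -0.139  0.126 29.263] r 0.464
d [ 5.02 -1.86  0.  ] wz 9.0 to [ 0.477 -0.099  0.126 20.263] r 0.487
d [ 4.68 -2.37  0.  ] wz 8.0 to [ 0.513 -0.06   0.126 12.263] r 0.516
d [ 0.49 -3.47  0.  ] wz 0.0 to [ 0.51  -0.025  0.126 12.263] r 0.511
```

```bash

python3 -m inch '[{"dx":-0.53,"dy":5.2,"dz":0,"wx":0,"wy":0,"wz":0},{"dx":-0.53,"dy":5.2,"dz":0,"wx":0,"wy":0,"wz":0},{"dx":-0.53,"dy":5.2,"dz":0,"wx":0,"wy":0,"wz":0},{"dx":-0.53,"dy":5.2,"dz":0,"wx":0,"wy":0,"wz":0},{"dx":-0.53,"dy":5.2,"dz":0,"wx":0,"wy":0,"wz":0},{"dx":-0.53,"dy":5.2,"dz":0,"wx":0,"wy":0,"wz":0},{"dx":-0.53,"dy":5.2,"dz":0,"wx":0,"wy":0,"wz":0},{"dx":-0.53,"dy":5.2,"dz":0,"wx":0,"wy":0,"wz":0},{"dx":-0.53,"dy":5.2,"dz":0,"wx":0,"wy":0,"wz":0},{"dx":0,"dy":0,"dz":0,"wx":0,"wy":0,"wz":0}]'
python3 -m inch '[{"dx":0,"dy":0,"dz":0,"wx":0,"wy":0,"wz":-7.3},{"dx":0,"dy":0,"dz":0,"wx":0,"wy":0,"wz":-7.3},{"dx":0,"dy":0,"dz":0,"wx":0,"wy":0,"wz":-7.3},{"dx":0,"dy":0,"dz":0,"wx":0,"wy":0,"wz":-7.3},{"dx":0,"dy":0,"dz":0,"wx":0,"wy":0,"wz":-7.3},{"dx":0,"dy":0,"dz":0,"wx":0,"wy":0,"wz":-7.1},{"dx":0,"dy":0,"dz":0,"wx":0,"wy":0,"wz":0},{"dx":0,"dy":0,"dz":0,"wx":0,"wy":0,"wz":0}]'
python3 - <<'E'
from h import *
p=eyes.camera_params("wrist");im=eyes.snapshot("wrist");cv2.imwrite("pics/w4.png",im[:,:,::-1])
s,t,M=tool();print(t,s['force'])
X=t+M[:,2]*.0535
rod=[X+M@np.array([l,y,0]) for l,y in((.225,0),(.225,-.03),(.216,-.03),(.12,0))]
print(proj("",rod,p).round(),proj("",place(SAFE,[[0,.081,.116],[0,-.081,.116],[.122,.025,.092],[.122,.025,.042]]),p).round())
a=tgt(-.03,-.045,35);route([a])
E
```

```text
t: 7.12
tcp_pos: [0.3753, -0.1924, 0.2421]
tool_rot: [0.999, -0.04, 0.0, 0.0]
force: [-0.0, 0.8, -2.0]
finger_gap: 0.192
gripper_force: 108.0
t: 8.12
tcp_pos: [0.3752, -0.1879, 0.2425]
tool_rot: [0.942, 0.336, -0.0, -0.001]
force: [-0.2, -0.4, -2.8]
finger_gap: 0.194
gripper_force: 108.0
[ 0.37530614 -0.18815373  0.24258434] [ 0.47774366  0.05867312 -1.86821037]
[[ 320. -538.]
 [ 195. -538.]
 [ 200. -475.]
 [ 320.  -20.]] [[  90. -586.]
 [ 421. -235.]
 [ 401. -769.]
 [ 377. -510.]]
d [ 0.    0.05 11.61] wz 0.0 to [ 0.376 -0.189  0.126 39.263] r 0.42
```

View pics/w4.png

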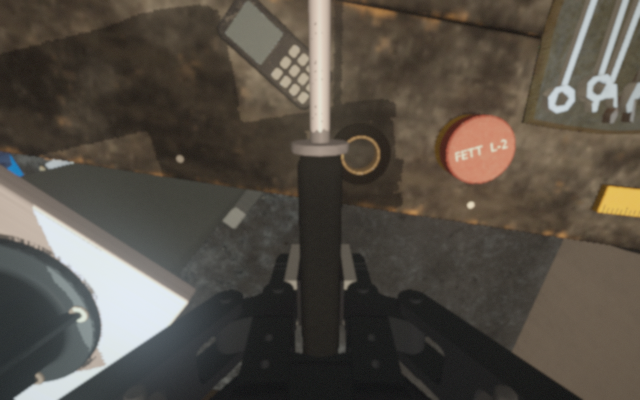

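The rod points straight up the image at column 320, with the handle's collar at (320,145) and the tape roll at (360,155), well below the rod. I'll descend in front of the mouth.

```bash

python3 -m inch '[{"dx":0,"dy":0,"dz":4,"wx":0,"wy":0,"wz":0},{"dx":0,"dy":0,"dz":4,"wx":0,"wy":0,"wz":0},{"dx":0,"dy":0,"dz":2.5,"wx":0,"wy":0,"wz":0},{"dx":0,"dy":0,"dz":1.1,"wx":0,"wy":0,"wz":0},{"dx":0,"dy":0,"dz":0,"wx":0,"wy":0,"wz":0}]'
python3 - <<'E'
from h import *
p=eyes.camera_params("wrist");s,t,M=tool();X=t+M[:,2]*.0535
print([(l,z,proj("",[X+M@np.array([l,0,-z])],p).round().tolist()) for l in(.053,.058,.063) for z in (0,.012)])
ps=eyes.camera_params("scene")
im=eyes.snapshot("scene")[110:230,260:400];cv2.imwrite("pics/s5.png",cv2.resize(im[:,:,::-1],None,fx=5,fy=5,interpolation=cv2.INTER_CUBIC))
f=lambda X:((proj("",X,ps)-[260,110])*5).round().tolist()
rod=[X+M@np.array([l,y,0]) for l,y in((.225,0),(.225,-.03),(.216,-.03),(.15,0))]
print(f(rod),f(place(SAFE,[[0,.081,.116],[0,-.081,.116],[.122,.025,.092],[.122,.025,.042]])))
route([tgt(.02,-.04,30),tgt(.06,-.035,25),tgt(.11,-.03,16),tgt(.155,-.025,8),tgt(.155,.010,8)])
E
```

```text
t: 8.8
tcp_pos: [0.3755, -0.1887, 0.1266]
tool_rot: [0.942, 0.336, -0.0, -0.0]
force: [-0.6, 0.2, -0.9]
finger_gap: 0.192
gripper_force: 108.2
[(0.053, 0, [[320.0, 168.0]]), (0.053, 0.012, [[320.0, 175.0]]), (0.058, 0, [[320.0, 156.0]]), (0.058, 0.012, [[320.0, 162.0]]), (0.063, 0, [[320.0, 144.0]]), (0.063, 0.012, [[320.0, 149.0]])]
[[502.0, 423.0], [487.0, 456.0], [501.0, 460.0], [620.0, 456.0]] [[304.0, 426.0], [525.0, 322.0], [273.0, 300.0], [273.0, 356.0]]
d [4.49 0.46 0.06] wz 5.03 to [ 0.413 -0.164  0.126 34.263] r 0.445
d [ 3.8  -0.39  0.  ] wz 5.0 to [ 0.443 -0.139  0.126 29.263] r 0.464
d [ 5.02 -1.86  0.  ] wz 9.0 to [ 0.477 -0.099  0.126 20.263] r 0.487
d [ 4.68 -2.37  0.  ] wz 8.0 to [ 0.513 -0.06   0.126 12.263] r 0.516
d [ 0.49 -3.47  0.  ] wz 0.0 to [ 0.51  -0.025  0.126 12.263] r 0.511
```

View pics/s5.png

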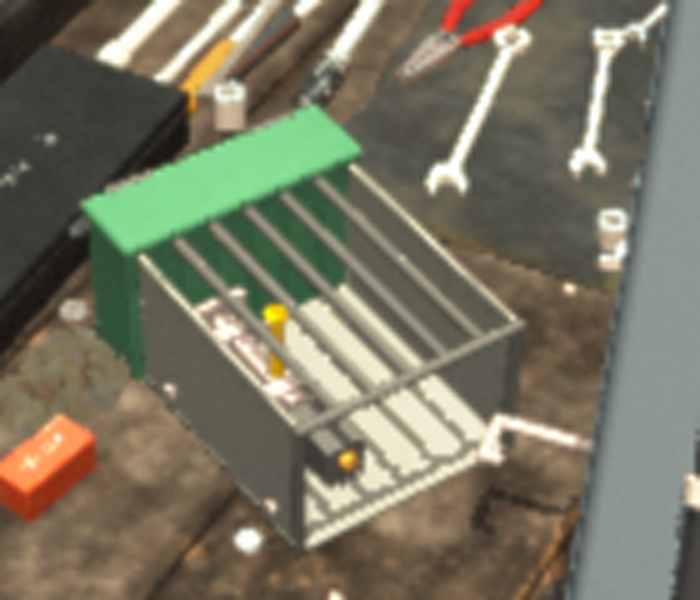

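The hook corner is at (502,420) and the lip at (487,456), within 1 mm of the prediction, so the rod lies as modelled. The pin cap at (275,312) is 5–10 mm nearer the mouth than predicted, which the insertion depth allows for.

```bash
python3 - <<'E'
from h import *
route([tgt(-.03+.188*u,-.045+.018*u,35-27*u) for u in np.arange(1,9)/8]+[tgt(.158,.010,8)])
E
```

```text
d [ 2.12 -0.2   0.06] wz 3.41 to [ 0.391 -0.174  0.126 35.888] r 0.428
d [ 2.16 -0.28  0.  ] wz 3.38 to [ 0.407 -0.159  0.126 32.513] r 0.437
d [ 2.22 -0.41  0.  ] wz 3.38 to [ 0.423 -0.144  0.126 29.138] r 0.447
d [ 2.27 -0.54  0.  ] wz 3.38 to [ 0.44  -0.128  0.126 25.763] r 0.458
d [ 2.31 -0.67  0.  ] wz 3.38 to [ 0.458 -0.112  0.126 22.388] r 0.472
d [ 2.34 -0.81  0.  ] wz 3.38 to [ 0.477 -0.095  0.126 19.013] r 0.486
d [ 2.37 -0.94  0.  ] wz 3.38 to [ 0.496 -0.079  0.126 15.638] r 0.502
d [ 2.39 -1.08  0.  ] wz 3.38 to [ 0.516 -0.062  0.126 12.263] r 0.52
d [ 0.51 -3.66  0.  ] wz 0.0 to [ 0.513 -0.025  0.126 12.263] r 0.514
```

```bash

python3 -m inch '[{"dx":2.12,"dy":-0.2,"dz":0.06,"wx":0,"wy":0,"wz":3.4},{"dx":2.16,"dy":-0.28,"dz":0,"wx":0,"wy":0,"wz":3.4},{"dx":2.22,"dy":-0.41,"dz":0,"wx":0,"wy":0,"wz":3.4},{"dx":2.27,"dy":-0.54,"dz":0,"wx":0,"wy":0,"wz":3.4},{"dx":0,"dy":0,"dz":0,"wx":0,"wy":0,"wz":0}]'
python3 -m inch '[{"dx":2.31,"dy":-0.67,"dz":0,"wx":0,"wy":0,"wz":3.4},{"dx":2.34,"dy":-0.81,"dz":0,"wx":0,"wy":0,"wz":3.4},{"dx":2.37,"dy":-0.94,"dz":0,"wx":0,"wy":0,"wz":3.4},{"dx":2.39,"dy":-1.08,"dz":0,"wx":0,"wy":0,"wz":3.4},{"dx":0,"dy":0,"dz":0,"wx":0,"wy":0,"wz":0},{"dx":0,"dy":0,"dz":0,"wx":0,"wy":0,"wz":0}]'
python3 - <<'E'
from h import *
s,t,M=tool();X=t+M[:,2]*.0535
ps=eyes.camera_params("scene")
im=eyes.snapshot("scene")[110:230,260:400];cv2.imwrite("pics/s6.png",cv2.resize(im[:,:,::-1],None,fx=5,fy=5,interpolation=cv2.INTER_CUBIC))
f=lambda X:((proj("",X,ps)-[260,110])*5).round().tolist()
print(f([X+M@np.array([l,y,0]) for l,y in((.225,0),(.225,-.03),(.216,-.03),(.15,0))]))
route([tgt(.158,-.027,8),tgt(.158,.010,8)])
E
```

```text
t: 9.48
tcp_pos: [0.4416, -0.1273, 0.1276]
tool_rot: [0.975, 0.224, 0.001, 0.001]
force: [-0.5, -0.2, -1.8]
finger_gap: 0.19
gripper_force: 108.1
t: 10.22
tcp_pos: [0.5151, -0.0623, 0.1266]
tool_rot: [0.994, 0.106, -0.001, -0.0]
force: [-0.4, -0.0, -2.1]
finger_gap: 0.196
gripper_force: 108.1
[[311.0, 260.0], [277.0, 281.0], [286.0, 288.0], [389.0, 320.0]]
d [ 0.11 -0.02  0.  ] wz -0.15 to [ 0.516 -0.062  0.126 12.263] r 0.52
d [ 0.51 -3.66  0.  ] wz 0.0 to [ 0.513 -0.025  0.126 12.263] r 0.514
```

View pics/s6.png

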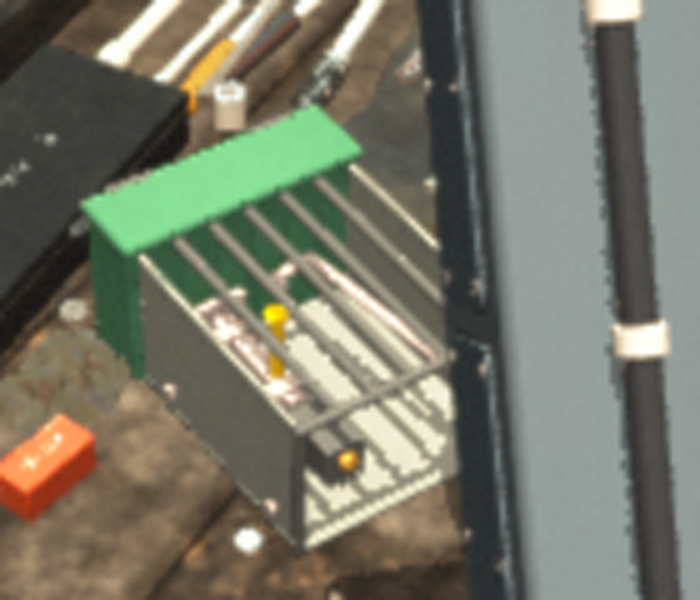

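The hook corner is at (311,260) and the lip at (283,280), both behind the pin at (276,340) and as predicted. I'll slide sideways behind the pin and draw back towards contact.

```bash

python3 -m inch '[{"dx":0.2,"dy":-1.2,"dz":0,"wx":0,"wy":0,"wz":0},{"dx":0.2,"dy":-1.2,"dz":0,"wx":0,"wy":0,"wz":0},{"dx":0.2,"dy":-1.2,"dz":0,"wx":0,"wy":0,"wz":0},{"dx":0,"dy":0,"dz":0,"wx":0,"wy":0,"wz":0},{"dx":0,"dy":0,"dz":0,"wx":0,"wy":0,"wz":0}]'
python3 -m inch '[{"dx":-0.8,"dy":-0.1,"dz":0,"wx":0,"wy":0,"wz":0},{"dx":-0.7,"dy":-0.1,"dz":0,"wx":0,"wy":0,"wz":0},{"dx":-0.5,"dy":-0.08,"dz":0,"wx":0,"wy":0,"wz":0},{"dx":-0.3,"dy":-0.04,"dz":0,"wx":0,"wy":0,"wz":0},{"dx":0,"dy":0,"dz":0,"wx":0,"wy":0,"wz":0}]'
python3 - <<'E'
from h import *
s,t,M=tool();print(s['force']@M);route([tgt(.13,.01,8),tgt(.09,.01,8)])
E
```

```text
t: 10.9
tcp_pos: [0.5146, -0.0252, 0.1263]
tool_rot: [0.994, 0.106, 0.0, 0.0]
force: [-0.0, -0.1, -2.0]
finger_gap: 0.195
gripper_force: 108.1
t: 11.52
tcp_pos: [0.4911, -0.0273, 0.1263]
tool_rot: [0.994, 0.105, -0.0, -0.0]
force: [0.0, -0.2, -1.9]
finger_gap: 0.192
gripper_force: 108.1
[-0.0118471   0.19292697  1.90218356]
d [-0.55 -0.13 -0.02] wz -0.17 to [ 0.485 -0.027  0.126 12.263] r 0.486
d [-3.96 -0.56  0.  ] wz 0.0 to [ 0.446 -0.03   0.126 12.263] r 0.447
```

```bash

for i in 1 2 3 4; do python3 -m inch '[{"dx":-0.3,"dy":-0.04,"dz":0,"wx":0,"wy":0,"wz":0},{"dx":-0.3,"dy":-0.04,"dz":0,"wx":0,"wy":0,"wz":0}]' | grep -E "^t:|pos|^force"; done
python3 - <<'E'
from h import *
s,t,M=tool();print(s['force']@M,s['ft_torque']);route([tgt(.09,.01,8)])
E
```

```text
t: 11.78
tcp_pos: [0.4852, -0.0276, 0.1263]
force: [0.2, 0.5, -2.1]
t: 12.02
tcp_pos: [0.479, -0.0281, 0.1263]
force: [-0.1, 0.2, -1.8]
t: 12.28
tcp_pos: [0.4746, -0.0289, 0.1266]
force: [5.1, 1.4, -2.5]
t: 12.52
tcp_pos: [0.468, -0.0293, 0.1265]
force: [4.6, 1.7, -3.4]
[ 4.86209356 -0.73858284  3.45583084] [ 0.19092606 -0.4369733   0.05290609]
d [-2.22 -0.39 -0.  ] wz -0.16 to [ 0.446 -0.03   0.126 12.263] r 0.447
```

Contact came at TCP x≈0.477 with the 4–5 N drag, so the stop should lie between x≈0.444 and 0.430. I'll draw on and then slow down.

```bash

python3 -m inch '[{"dx":-0.3,"dy":-0.05,"dz":0,"wx":0,"wy":0,"wz":0},{"dx":-0.3,"dy":-0.05,"dz":0,"wx":0,"wy":0,"wz":0},{"dx":-0.3,"dy":-0.05,"dz":0,"wx":0,"wy":0,"wz":0},{"dx":-0.3,"dy":-0.05,"dz":0,"wx":0,"wy":0,"wz":0},{"dx":-0.2,"dy":-0.03,"dz":0,"wx":0,"wy":0,"wz":0},{"dx":-0.2,"dy":-0.03,"dz":0,"wx":0,"wy":0,"wz":0}]'| grep -E "^t:|pos|^force"
python3 -m inch '[{"dx":-0.1,"dy":-0.01,"dz":0,"wx":0,"wy":0,"wz":0},{"dx":-0.1,"dy":-0.01,"dz":0,"wx":0,"wy":0,"wz":0}]'| grep -E "^t:|pos|^force"
python3 -m inch '[{"dx":-0.1,"dy":-0.01,"dz":0,"wx":0,"wy":0,"wz":0}]'| grep -E "^t:|pos|^force"
python3 -m inch '[{"dx":-0.1,"dy":-0.01,"dz":0,"wx":0,"wy":0,"wz":0}]'| grep -E "^t:|pos|^force"
```

```text
t: 13.28
tcp_pos: [0.451, -0.03, 0.1264]
force: [4.3, 0.1, -1.7]
t: 13.52
tcp_pos: [0.449, -0.0301, 0.1263]
force: [3.5, 0.3, -1.6]
t: 13.65
tcp_pos: [0.448, -0.0302, 0.1263]
force: [3.3, 0.7, -1.4]
t: 13.78
tcp_pos: [0.4474, -0.0304, 0.1264]
force: [6.1, 1.1, -1.6]
```

```bash

for i in 1 2 3; do python3 -m inch '[{"dx":-0.05,"dy":-0.01,"dz":0,"wx":0,"wy":0,"wz":0}]'| grep -E "^t:|pos|^force"; done
```

```text
t: 13.9
tcp_pos: [0.4474, -0.0305, 0.1264]
force: [5.9, 0.5, -1.9]
t: 14.02
tcp_pos: [0.4473, -0.0306, 0.1265]
force: [7.3, 1.3, -3.1]
t: 14.15
tcp_pos: [0.4472, -0.0306, 0.1265]
force: [8.7, 2.8, -3.0]
```

```bash
python3 - <<'E'
from h import *
new={n:eyes.snapshot(n)[:,:,::-1].copy() for n in("scene","side")}
for n,box in(("scene",(260,110,400,230)),("side",(300,150,400,250))):
    P=eyes.camera_params(n)
    for lab,im in(("old",cv2.imread(f"pics/{n}0.png")),("new",new[n])):
        cv2.imwrite(f"pics/{n}_{lab}.png",im)
        x0,y0,x1,y1=box;h=cv2.cvtColor(im[y0:y1,x0:x1],cv2.COLOR_BGR2HSV)
        m=((h[...,0]>20)&(h[...,0]<35)&(h[...,1]>150)&(h[...,2]>110)).astype(np.uint8)
        k,l,st,c=cv2.connectedComponentsWithStats(m)
        print(n,lab,[(st[i][:5]+[x0,y0,0,0,0]).tolist()+(c[i]+[x0,y0]).round(1).tolist() for i in range(1,k) if st[i][4]>4])
    for d in(0,.01,.03,.04):print(d,proj("",place(SAFE,[[.122-d,.025,.092],[.122-d,.025,.07]]),P).round(1).tolist())
s,t,M=tool();print(s['force']@M)
E
```

```text
scene old [[299, 122, 4, 4, 5, 300.6, 123.6], [313, 171, 5, 7, 22, 315.0, 173.2], [314, 181, 3, 4, 10, 314.8, 182.7]]
scene new [[298, 119, 8, 9, 21, 301.3, 122.7], [318, 176, 5, 7, 21, 319.7, 178.3], [319, 186, 3, 5, 11, 319.7, 188.3]]
0 [[314.5, 169.9], [314.6, 174.9]]
0.01 [[316.2, 171.8], [316.3, 176.8]]
0.03 [[319.7, 175.5], [319.7, 180.5]]
0.04 [[321.4, 177.3], [321.4, 182.3]]
side old [[340, 191, 4, 6, 18, 341.7, 193.4]]
side new [[333, 196, 4, 5, 15, 334.4, 197.7]]
0 [[345.3, 191.8], [344.8, 195.0]]
0.01 [[342.7, 193.3], [342.3, 196.5]]
0.03 [[337.5, 196.3], [337.2, 199.5]]
0.04 [[334.9, 197.8], [334.6, 201.0]]
[ 7.61164744 -0.70596081  3.01064857]
```

Relative to the safe's frame the pin now sits at about 0.035–0.04 of travel. It already started near 0.01, so this is the real stop. I'll raise the pull to about 15 N.

```bash

for i in 1 2 3; do python3 -m inch '[{"dx":-0.06,"dy":0,"dz":0,"wx":0,"wy":0,"wz":0},{"dx":0,"dy":0,"dz":0,"wx":0,"wy":0,"wz":0}]'| grep -E "^t:|pos|^force"; done
```

```text
t: 14.5
tcp_pos: [0.4472, -0.0308, 0.1266]
force: [8.8, 2.8, -3.4]
t: 14.75
tcp_pos: [0.4471, -0.031, 0.1266]
force: [10.5, 3.1, -3.6]
t: 15.0
tcp_pos: [0.4471, -0.0312, 0.1267]
force: [11.5, 4.3, -4.1]
```

```bash

python3 -m inch '[{"dx":-0.06,"dy":-0.02,"dz":0,"wx":0,"wy":0,"wz":0},{"dx":-0.05,"dy":-0.02,"dz":0,"wx":0,"wy":0,"wz":0},{"dx":0,"dy":0,"dz":0,"wx":0,"wy":0,"wz":0}]'| grep -E "^t:|pos|^force"
python3 -c "
from h import *
s,t,M=tool();print(s['force'],np.hypot(*s['force'][:2]))"
```

```text
t: 15.38
tcp_pos: [0.4469, -0.0313, 0.1268]
force: [13.4, 5.0, -4.7]
[13.36653491  4.9684026  -4.70375282] 14.260058904088336
```

```bash

python3 -m inch '[{"dx":-0.02,"dy":-0.01,"dz":0,"wx":0,"wy":0,"wz":0},{"dx":0,"dy":0,"dz":0,"wx":0,"wy":0,"wz":0},{"dx":0,"dy":0,"dz":0,"wx":0,"wy":0,"wz":0},{"dx":0,"dy":0,"dz":0,"wx":0,"wy":0,"wz":0},{"dx":0,"dy":0,"dz":0,"wx":0,"wy":0,"wz":0}]'| grep -E "^t:|pos|^force"
python3 -m inch '[{"dx":0,"dy":0,"dz":0,"wx":0,"wy":0,"wz":0},{"dx":0,"dy":0,"dz":0,"wx":0,"wy":0,"wz":0},{"dx":0,"dy":0,"dz":0,"wx":0,"wy":0,"wz":0},{"dx":0,"dy":0,"dz":0,"wx":0,"wy":0,"wz":0},{"dx":0,"dy":0,"dz":0,"wx":0,"wy":0,"wz":0},{"dx":0,"dy":0,"dz":0,"wx":0,"wy":0,"wz":0}]'| grep -E "^t:|pos|^force"
python3 - <<'E'
from h import *
im=eyes.snapshot("side");x0,y0=300,150
h=cv2.cvtColor(im[150:250,300:400],cv2.COLOR_RGB2HSV)
m=((h[...,0]>20)&(h[...,0]<35)&(h[...,1]>150)&(h[...,2]>110)).astype(np.uint8)
k,l,st,c=cv2.connectedComponentsWithStats(m);print([(st[i][4],(c[i]+[x0,y0]).round(1)) for i in range(1,k) if st[i][4]>4])
s,t,M=tool();print(s['force']@M,s['ft_torque'],s['q'])
E
```

```text
t: 16.0
tcp_pos: [0.4468, -0.0312, 0.1268]
force: [12.6, 3.6, -3.6]
t: 16.75
tcp_pos: [0.4468, -0.0312, 0.1268]
force: [13.6, 4.2, -3.7]
[(np.int32(15), array([334.4, 197.7]))]
[14.61946527 -1.70616576  4.18409715] [ 0.51014828 -1.42739469  0.06741598] [-3.20633428e-01  6.28808900e-01  2.01779372e+00  1.62094375e-03
  4.84325786e-01  1.03653320e+00]
```

```bash
python3 - <<'E'
from h import *
P=eyes.camera_params("scene");S=eyes.camera_params("side")
X=[[.185,.081,.116],[.185,-.081,.116],[0,.081,.116],[0,-.081,.116],[0,.025,.03]]
print(((proj("",place(SAFE,X),P)-[260,110])*5).round().tolist())
print(((proj("",place(SAFE,X),S)-[225,130])*4.4).round().tolist())
E
```

```text
[[144.0, 248.0], [356.0, 158.0], [304.0, 426.0], [525.0, 322.0], [379.0, 485.0]]
[[559.0, 159.0], [691.0, 325.0], [346.0, 279.0], [472.0, 455.0], [388.0, 390.0]]
```

I'm fairly sure this is the stop. To rule out the rod snagging on something, I'll relax, lower the rod 8 mm, and feel the stop again.

```bash

python3 -m inch '[{"dx":0.5,"dy":0.07,"dz":0,"wx":0,"wy":0,"wz":0},{"dx":0.4,"dy":0.05,"dz":0,"wx":0,"wy":0,"wz":0},{"dx":0,"dy":0,"dz":0.8,"wx":0,"wy":0,"wz":0},{"dx":0,"dy":0,"dz":0,"wx":0,"wy":0,"wz":0},{"dx":-0.3,"dy":-0.1,"dz":0,"wx":0,"wy":0,"wz":0}]'| grep -E "^t:|pos|^force"
for i in 1 2 3 4 5 ; do python3 -m inch '[{"dx":-0.1,"dy":-0.02,"dz":0,"wx":0,"wy":0,"wz":0}]'| grep -E "^t:|pos|^force"; done
```

```text
t: 17.42
tcp_pos: [0.4477, -0.0294, 0.118]
force: [0.9, 0.2, -3.2]
t: 17.55
tcp_pos: [0.4475, -0.0295, 0.1184]
force: [3.7, 0.9, -2.2]
t: 17.68
tcp_pos: [0.4473, -0.0297, 0.1185]
force: [4.5, 2.1, -3.3]
t: 17.8
tcp_pos: [0.4471, -0.0299, 0.1186]
force: [6.6, 2.6, -4.0]
t: 17.92
tcp_pos: [0.447, -0.0301, 0.1187]
force: [9.0, 4.1, -4.3]
t: 18.05
tcp_pos: [0.4469, -0.0302, 0.1188]
force: [10.6, 5.2, -4.9]
```

The stop is at the same place, so it is the bolt's own. I'll seat it once more at about 15 N for a second.

```bash

python3 -m inch '[{"dx":-0.1,"dy":0,"dz":0,"wx":0,"wy":0,"wz":0},{"dx":-0.07,"dy":0,"dz":0,"wx":0,"wy":0,"wz":0},{"dx":0,"dy":0,"dz":0,"wx":0,"wy":0,"wz":0}]'| grep -E "^t:|pos|^force"
python3 -m inch '[{"dx":0,"dy":0,"dz":0,"wx":0,"wy":0,"wz":0},{"dx":0,"dy":0,"dz":0,"wx":0,"wy":0,"wz":0},{"dx":0,"dy":0,"dz":0,"wx":0,"wy":0,"wz":0},{"dx":0,"dy":0,"dz":0,"wx":0,"wy":0,"wz":0},{"dx":0,"dy":0,"dz":0,"wx":0,"wy":0,"wz":0},{"dx":0,"dy":0,"dz":0,"wx":0,"wy":0,"wz":0},{"dx":0,"dy":0,"dz":0,"wx":0,"wy":0,"wz":0},{"dx":0,"dy":0,"dz":0,"wx":0,"wy":0,"wz":0}]'| grep -E "^t:|pos|^force"
```

```text
t: 18.42
tcp_pos: [0.4467, -0.0308, 0.1189]
force: [12.9, 5.2, -5.0]
t: 19.42
tcp_pos: [0.4468, -0.0308, 0.1189]
force: [12.4, 5.4, -5.1]
```

```bash

python3 -m inch '[{"dx":0.5,"dy":0.07,"dz":0,"wx":0,"wy":0,"wz":0},{"dx":0.4,"dy":0.06,"dz":0,"wx":0,"wy":0,"wz":0},{"dx":0,"dy":0,"dz":-0.8,"wx":0,"wy":0,"wz":0},{"dx":0.5,"dy":0.07,"dz":0,"wx":0,"wy":0,"wz":0}]'| grep -E "^t:|pos|^force"
python3 -m inch '[{"dx":0.6,"dy":0.09,"dz":0,"wx":0,"wy":0,"wz":0},{"dx":0.6,"dy":0.09,"dz":0,"wx":0,"wy":0,"wz":0},{"dx":0.6,"dy":0.09,"dz":0,"wx":0,"wy":0,"wz":0},{"dx":0,"dy":0,"dz":0,"wx":0,"wy":0,"wz":0}]'| grep -E "^t:|pos|^force"
python3 -c "
from h import *
C=(lambda s,t,M:t+.225*M[:,0])(*tool());d=C[:2]-SAFE[:2];c,s=np.cos(SAFE[2]),np.sin(SAFE[2]);print('C safe',c*d[0]+s*d[1],-s*d[0]+c*d[1])
route([tgt(.12,-.03,8)])
route([tgt(.12,-.03,8)]+[tgt(.12-.19*u,-.03-.02*u,8+30*u) for u in np.arange(1,9)/8],tgt(.12,-.03,8))"
```

```text
t: 19.92
tcp_pos: [0.4549, -0.0288, 0.1269]
force: [0.4, 0.1, -1.4]
t: 20.42
tcp_pos: [0.4745, -0.0278, 0.1262]
force: [-0.5, -0.8, -1.4]
C safe 0.11909756610754348 0.009619592830057451
d [-0.45  3.99 -0.03] wz -0.14 to [ 0.478 -0.068  0.126 12.263] r 0.483
d [0. 0. 0.] wz 0.0 to [ 0.478 -0.068  0.126 12.263] r 0.483
d [-2.34  1.39  0.  ] wz -3.75 to [ 0.459 -0.086  0.126 16.013] r 0.467
d [-2.33  1.23  0.  ] wz -3.75 to [ 0.44  -0.105  0.126 19.763] r 0.452
d [-2.31  1.08  0.  ] wz -3.75 to [ 0.421 -0.123  0.126 23.513] r 0.439
d [-2.28  0.92  0.  ] wz -3.75 to [ 0.404 -0.14   0.126 27.263] r 0.428
d [-2.24  0.77  0.  ] wz -3.75 to [ 0.388 -0.157  0.126 31.013] r 0.419
d [-2.19  0.63  0.  ] wz -3.75 to [ 0.372 -0.174  0.126 34.763] r 0.411
d [-2.13  0.48  0.  ] wz -3.75 to [ 0.358 -0.19   0.126 38.513] r 0.405
d [-2.06  0.34  0.  ] wz -3.75 to [ 0.344 -0.205  0.126 42.263] r 0.4
```

```bash

python3 -m inch '[{"dx":-0.15,"dy":1.3,"dz":0,"wx":0,"wy":0,"wz":0},{"dx":-0.15,"dy":1.3,"dz":0,"wx":0,"wy":0,"wz":0},{"dx":-0.15,"dy":1.4,"dz":0,"wx":0,"wy":0,"wz":0},{"dx":0,"dy":0,"dz":0,"wx":0,"wy":0,"wz":0}]'| grep -E "^t:|pos|^force"
python3 -m inch '[{"dx":-2.34,"dy":1.39,"dz":0,"wx":0,"wy":0,"wz":-3.75},{"dx":-2.33,"dy":1.23,"dz":0,"wx":0,"wy":0,"wz":-3.75},{"dx":-2.31,"dy":1.08,"dz":0,"wx":0,"wy":0,"wz":-3.75},{"dx":-2.28,"dy":0.92,"dz":0,"wx":0,"wy":0,"wz":-3.75},{"dx":-2.24,"dy":0.77,"dz":0,"wx":0,"wy":0,"wz":-3.75},{"dx":-2.19,"dy":0.63,"dz":0,"wx":0,"wy":0,"wz":-3.75},{"dx":-2.13,"dy":0.48,"dz":0,"wx":0,"wy":0,"wz":-3.75},{"dx":-2.06,"dy":0.34,"dz":0,"wx":0,"wy":0,"wz":-3.75},{"dx":0,"dy":0,"dz":0,"wx":0,"wy":0,"wz":0}]'
python3 - <<'E'
from h import *
for n,(x0,y0,x1,y1) in dict(scene=(300,140,340,220),side=(300,150,400,250)).items():
    im=eyes.snapshot(n);cv2.imwrite(f"pics/{n}_after.png",im[:,:,::-1])
    h=cv2.cvtColor(im[y0:y1,x0:x1],cv2.COLOR_RGB2HSV)
    m=((h[...,0]>20)&(h[...,0]<35)&(h[...,1]>150)&(h[...,2]>110)).astype(np.uint8)
    k,l,st,c=cv2.connectedComponentsWithStats(m);print(n,[(st[i][4],(c[i]+[x0,y0]).round(1)) for i in range(1,k) if st[i][4]>4])
C=(lambda s,t,M:t+.225*M[:,0])(*tool());d=C[:2]-SAFE[:2];c,s=np.cos(SAFE[2]),np.sin(SAFE[2]);print('C safe',c*d[0]+s*d[1],-s*d[0]+c*d[1])
s,t,M=tool();ph=np.degrees(np.arctan2(M[1,0],M[0,0]))
up=np.r_[t[:2],.244,ph];tu=up.copy();tu[3]=-4.25
route([up,tu,np.r_[.4583,.2745,.244,-4.25]])
E
```

```text
t: 20.92
tcp_pos: [0.4783, -0.0695, 0.1264]
force: [-0.4, 0.0, -2.2]
t: 22.05
tcp_pos: [0.342, -0.2059, 0.1264]
tool_rot: [0.934, 0.358, 0.0, 0.0]
force: [-0.8, 0.4, -2.2]
finger_gap: 0.192
gripper_force: 108.1
scene [(np.int32(21), array([319.7, 178.3])), (np.int32(11), array([319.7, 188.3]))]
side [(np.int32(14), array([334.4, 197.6]))]
C safe -0.07066236834506107 -0.05029411065829372
d [  0.     0.   -11.76] wz 0.0 to [ 0.343 -0.205  0.244 42.025] r 0.399
d [0. 0. 0.] wz 46.27 to [ 0.343 -0.205  0.244 -4.25 ] r 0.399
d [  7.99 -48.68   0.  ] wz 0.0 to [ 0.458  0.274  0.244 -4.25 ] r 0.534
```

The bolt stayed drawn. Now I'll carry the rod back.

```bash

python3 -m inch '[{"dx":0,"dy":0,"dz":-4,"wx":0,"wy":0,"wz":0},{"dx":0,"dy":0,"dz":-4,"wx":0,"wy":0,"wz":0},{"dx":0,"dy":0,"dz":-3.8,"wx":0,"wy":0,"wz":0},{"dx":0,"dy":0,"dz":0,"wx":0,"wy":0,"wz":7.7},{"dx":0,"dy":0,"dz":0,"wx":0,"wy":0,"wz":7.7},{"dx":0,"dy":0,"dz":0,"wx":0,"wy":0,"wz":7.7},{"dx":0,"dy":0,"dz":0,"wx":0,"wy":0,"wz":7.7},{"dx":0,"dy":0,"dz":0,"wx":0,"wy":0,"wz":7.7},{"dx":0,"dy":0,"dz":0,"wx":0,"wy":0,"wz":7.7},{"dx":4,"dy":0,"dz":0,"wx":0,"wy":0,"wz":0}]'
python3 -m inch '[{"dx":4,"dy":-1.88,"dz":0,"wx":0,"wy":0,"wz":0},{"dx":0,"dy":-5.2,"dz":0,"wx":0,"wy":0,"wz":0},{"dx":0,"dy":-5.2,"dz":0,"wx":0,"wy":0,"wz":0},{"dx":0,"dy":-5.2,"dz":0,"wx":0,"wy":0,"wz":0},{"dx":0,"dy":-5.2,"dz":0,"wx":0,"wy":0,"wz":0},{"dx":0,"dy":-5.2,"dz":0,"wx":0,"wy":0,"wz":0},{"dx":0,"dy":-5.2,"dz":0,"wx":0,"wy":0,"wz":0},{"dx":0,"dy":-5.2,"dz":0,"wx":0,"wy":0,"wz":0},{"dx":0,"dy":-5.2,"dz":0,"wx":0,"wy":0,"wz":0},{"dx":0,"dy":-5.2,"dz":0,"wx":0,"wy":0,"wz":0}]'
python3 -m inch '[{"dx":0,"dy":0,"dz":0,"wx":0,"wy":0,"wz":0},{"dx":0,"dy":0,"dz":0,"wx":0,"wy":0,"wz":0}]'
python3 -c "
from h import *
route([np.r_[.4583,.2745,.1240,-4.25]])"
```

```text
t: 23.4
tcp_pos: [0.3807, -0.2057, 0.2439]
tool_rot: [0.999, -0.037, -0.002, -0.002]
force: [0.0, -1.2, -1.6]
finger_gap: 0.189
gripper_force: 108.1
t: 24.65
tcp_pos: [0.4557, 0.2774, 0.2441]
tool_rot: [0.999, -0.035, -0.001, 0.0]
force: [0.6, -0.3, -1.6]
finger_gap: 0.191
gripper_force: 108.2
t: 24.9
tcp_pos: [0.4556, 0.2751, 0.2438]
tool_rot: [0.999, -0.035, -0.001, 0.001]
force: [0.4, -0.5, -1.9]
finger_gap: 0.192
gripper_force: 108.3
d [ 0.27  0.04 11.98] wz 0.27 to [ 0.458  0.274  0.124 -4.25 ] r 0.534
```

```bash

python3 -m inch '[{"dx":0.25,"dy":0.04,"dz":4,"wx":0,"wy":0,"wz":0.2},{"dx":0,"dy":0,"dz":3.5,"wx":0,"wy":0,"wz":0},{"dx":0,"dy":0,"dz":2,"wx":0,"wy":0,"wz":0},{"dx":0,"dy":0,"dz":1,"wx":0,"wy":0,"wz":0},{"dx":0,"dy":0,"dz":0.7,"wx":0,"wy":0,"wz":0},{"dx":0,"dy":0,"dz":0,"wx":0,"wy":0,"wz":0}]'
python3 -m inch '[{"dx":0,"dy":0,"dz":0.3,"wx":0,"wy":0,"wz":0},{"dx":0,"dy":0,"dz":0.3,"wx":0,"wy":0,"wz":0},{"dx":0,"dy":0,"dz":0.15,"wx":0,"wy":0,"wz":0},{"dx":0,"dy":0,"dz":0,"wx":0,"wy":0,"wz":0}]'
```

```text
t: 25.65
tcp_pos: [0.4596, 0.2739, 0.1325]
tool_rot: [0.999, -0.038, 0.0, -0.0]
force: [0.1, -0.1, -1.0]
finger_gap: 0.19
gripper_force: 108.4
t: 26.15
tcp_pos: [0.4594, 0.2742, 0.1248]
tool_rot: [0.999, -0.037, -0.0, 0.0]
force: [-0.4, -0.5, -1.9]
finger_gap: 0.19
gripper_force: 108.4
```

```bash

python3 -m inch '[{"dx":0,"dy":0,"dz":0.1,"wx":0,"wy":0,"wz":0},{"dx":0,"dy":0,"dz":0.05,"wx":0,"wy":0,"wz":0},{"dx":0,"dy":0,"dz":0,"wx":0,"wy":0,"wz":0}]'
python3 -m inch '[{"dx":0,"dy":0,"dz":0,"wx":0,"wy":0,"wz":0},{"dx":0,"dy":0,"dz":0,"wx":0,"wy":0,"wz":0},{"dx":0,"dy":0,"dz":0,"wx":0,"wy":0,"wz":0},{"dx":0,"dy":0,"dz":0,"wx":0,"wy":0,"wz":0},{"dx":0,"dy":0,"dz":0,"wx":0,"wy":0,"wz":0},{"dx":0,"dy":0,"dz":0,"wx":0,"wy":0,"wz":0},{"dx":0,"dy":0,"dz":0,"wx":0,"wy":0,"wz":0}]' 1
python3 -m inch '[{"dx":0,"dy":0,"dz":-2,"wx":0,"wy":0,"wz":0},{"dx":0,"dy":0,"dz":-4,"wx":0,"wy":0,"wz":0},{"dx":0,"dy":0,"dz":-5,"wx":0,"wy":0,"wz":0},{"dx":0,"dy":0,"dz":-2,"wx":0,"wy":0,"wz":0},{"dx":0,"dy":0,"dz":0,"wx":0,"wy":0,"wz":0},{"dx":0,"dy":0,"dz":0,"wx":0,"wy":0,"wz":0}]'
python3 - <<'E'
from h import *
# compare with pictures before the grasp: same viewpoint w3, and scene/side around the cradle
im=eyes.snapshot("wrist")[:,:,::-1];old=cv2.imread("pics/w3.png")
for a in(old,im):
    g=a.max(2);print([(r,np.flatnonzero(g[r,305:335]<75)[[0,-1]]+305 if (g[r,305:335]<75).any() else None) for r in(128,140,170,200,230,250,258)])
for n,(x0,y0,x1,y1) in dict(scene=(230,190,300,295),side=(225,130,315,195)).items():
    a=cv2.imread(f"pics/{n}0.png")[y0:y1,x0:x1].astype(np.float32).mean(2);b=eyes.snapshot(n)[y0:y1,x0:x1].astype(np.float32).mean(2)
    print(n,"mean diff",np.abs(a-b).mean(),"shift px",cv2.phaseCorrelate(a,b))
s,t,M=tool();print(t)
E
```

```text
t: 26.52
tcp_pos: [0.4594, 0.2742, 0.1235]
tool_rot: [0.999, -0.037, 0.0, -0.0]
force: [-1.4, 1.0, -0.4]
finger_gap: 0.196
gripper_force: 108.7
t: 27.4
tcp_pos: [0.4594, 0.2742, 0.1233]
tool_rot: [0.999, -0.037, -0.0, 0.0]
force: [-0.0, 0.5, 0.3]
finger_gap: 0.999
gripper_force: 0.0
t: 28.15
tcp_pos: [0.4587, 0.2739, 0.2523]
tool_rot: [0.999, -0.037, -0.001, 0.0]
force: [0.1, 0.2, 1.1]
finger_gap: 0.997
gripper_force: 0.0
[(128, None), (140, None), (170, None), (200, None), (230, None), (250, None), (258, None)]
[(128, None), (140, None), (170, None), (200, None), (230, None), (250, None), (258, None)]
scene mean diff 23.789616 shift px ((-0.04764456089890956, -0.3370685708090022), 0.6802372879697463)
side mean diff 18.607807 shift px ((0.17380358013564745, 0.07136791478942683), 0.7984932081198987)
[0.45878771 0.27388839 0.25188838]
```

```bash
python3 - <<'E'
from h import *
import json
def mt(a,b,box,pad=12):
    x0,y0,x1,y1=box;r=cv2.matchTemplate(b[y0-pad:y1+pad,x0-pad:x1+pad],a[y0:y1,x0:x1],cv2.TM_CCOEFF_NORMED);_,v,_,l=cv2.minMaxLoc(r);return round(v,3),(l[0]-pad,l[1]-pad)
w=eyes.snapshot("wrist")[:,:,::-1].copy();p=eyes.camera_params("wrist");q=json.load(open("w3.json"));q['rvec']=np.array(q['rvec']);q['tvec']=np.array(q['tvec'])
X=place([.4628,.2734,-.0753],[[.0,0,.07]]);print("expected shift",(proj("",X,p)-proj("",X,q)).round(1))
o=cv2.imread("pics/w3.png");print("wrist rear handle",mt(o,w,(300,225,345,270)),"front",mt(o,w,(300,100,338,150)),"cradle edge",mt(o,w,(288,150,306,252)))
for n,bx in dict(scene=(238,198,262,225),side=(296,134,316,152)).items():
    b=eyes.snapshot(n)[:,:,::-1].copy();a=cv2.imread(f"pics/{n}0.png");print(n,"hook",mt(a,b,bx))
    if n=="side":print("box",mt(a,b,(308,153,334,178)),"tin",mt(a,b,(325,298,355,328)),"tape",mt(a,b,(292,290,318,316)))
E
```

```text
expected shift [[ 0.5 -5. ]]
wrist rear handle (0.952, (1, -4)) front (0.953, (2, -8)) cradle edge (0.977, (0, -4))
scene hook (0.489, (0, 0))
side hook (0.955, (0, 0))
box (0.994, (0, 0)) tin (0.997, (0, 0)) tape (0.995, (0, 0))
```

The rod lies as before: the hook and handle match the first pictures to within 1–2 mm. The bystanders I checked are unmoved and the bolt is still drawn. I'm handing in.

```bash
python3 -c "
from station import workorder
print(workorder.sign_off())"
```

```text
the job is handed in; nothing more can be done
None
```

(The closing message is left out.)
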